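Sound the dowel hole with the depth gauge

TASK

Measure how deep the wide hole in the maple block is with the depth gauge: lift the gauge off its plywood stand by its knob, set its bar flat on the block with the rod in that hole, and gently push the rod down through the bar until it touches the bottom of the hole. Leave the gauge standing there, bar flat on the block and rod on the bottom, and leave the tape, can and coffee cup alone.

Things in the scene. Friction and masses are not known exactly. Their poses are not given: they have to be found in the camera images.
- knob (a point): centre (half-way up) of the gauge's dark steel knob, an upright cylinder 18 mm across and 26 mm tall on top of the rod: the place to grip it. The knob's centre is 93 mm above the rod's tip; the rod is steel, 10 mm thick, with its last 2 mm tapered to 6 mm across. Its z axis points up along the rod. Rod and knob weigh about 80 g
- rod: the gauge's rod with its knob; the origin is the centre of the rod's lower tip, z up along the rod. The rod slides lengthwise through the bar against a steady rubbing of about 2.2 N and stays where it is left unless pushed. When the gauge is lifted by the knob the bar (about 360 g) slides down the rod to a stop, where the tip sticks out 10 mm below the bar; at the start it sticks out 10 to 14 mm, and pushed down through the bar it can stick out up to 60 mm
- foot (a point): centre of the flat underside of the gauge's steel bar, on the rod's axis. The bar is 90 mm long (its y axis), 26 mm wide (x) and 20 mm tall (z up); it turns with the rod and cannot come off it
- hole (a point): centre of the mouth of the wide hole, level with the top face of the maple block; z up. The hole is upright, 12 mm across with a 2 mm chamfer, blind, and 24 to 44 mm deep: how deep is not known and must be felt. The flat wooden bottom gives hardly at all; a push or knock of more than 28 N bruises it, so come down at about 10 mm/s and stop soon after the force rises above the rubbing
- block: maple block, 130 mm (x) by 110 mm (y) by 60 mm tall, firmly fixed; origin at the centre of its underside. The wide hole lies at x +12 mm, y -8 mm of its centre; two 6 mm holes at x -38 mm are not the ones meant
- core: the wood beneath the wide hole, part of the block, including the hole's bottom; this origin lies on the hole's axis at the level of the block's underside (60 mm under the mouth) and says nothing about the depth
- stand: the gauge's plywood stand, 70 mm (x) by 100 mm (y) by 40 mm tall, fixed; origin at the centre of its underside. At the start the gauge's bar lies flat on top of it, with the rod's tip in a 16 mm wide hole at its centre
- tape: roll of grey tape lying flat, 90 mm across, 38 mm tall; bystander; origin at the centre of its underside
- can: blue drinks can, 66 mm across, 122 mm tall; bystander; origin at the centre of its underside
- coffee: paper coffee cup with lid, 82 mm across, 118 mm tall; bystander; origin at the centre of its underside
Mind the look-alikes: they are no part of the job. Leave any pink or red look-alike of the part that bears knob alone.

How it is judged:
On the way:
1. with the bar flat on the block over the wide hole, the rod is pressed on the bottom of the hole (contact force between rod and core above 1 N and z of foot in the frame of hole below 0.002 m and horizontal distance between foot and hole below 0.003 m), for 0.1 s.
At the end, for the whole second after the job is handed in: the gauge stands still on the block: its bar lies flat on the top face (underside within 2 mm of it, rod axis within 3 mm of the hole's axis, upright within 2 degrees) and the rod's tip still touches the bottom of the wide hole (more than 0.1 N) (contact force between rod and core above 0.1 N and z of foot in the frame of hole below 0.002 m and horizontal distance between foot and hole below 0.003 m and angle between rod's own z axis and vertical below 0.035 rad and linear speed of rod below 0.01 m/s).
It fails at once if the gauge bears on the block or the hole's bottom with more than 28 N (contact force between rod and core above 28 N or contact force between rod and block above 28 N).
It fails at once if the tape, the can or the coffee cup is moved more than 20 mm (distance of any of tape, can, coffee from where it was at the start of the episode above 0.02 m).
It also fails if it takes over 51 s, if anything falls off the work surface, if the arm or the gripper's body presses on something with over 40 N, if the wrist force passes 120 N, or if a joint passes its speed limit or range.

ROBOT

A 6-joint arm with a two-finger parallel gripper is mounted at the origin on the work surface. World frame = base frame: x ahead of the robot, y to its left, z up, the work surface at z = 0. Lengths are in m, angles in rad, forces in N, time in s.
With the tool pointing down it reaches from about 0.25 to 0.775 m from the base axis. Payload 4 kg.
Tool frame: the origin (TCP) lies midway between the tips of the shut fingers; the grasp point (between the pads) lies 19 mm behind it (robot.grasp_offset is the distance from the TCP to the grasp point, in m); z points along the fingers, y is the direction in which the jaws open and shut (so a half turn about z gives the same grasp; the last joint's range is limited). The gripper opens to 94 mm and grips with 3 to 60 N. Pads are 16 mm wide; open, the fingers measure 119 mm over their backs; the gripper's body (75 mm by 177 mm) begins 78 mm behind the grasp point.
Start: joints at [1.181, 0.087, 1.371, -0, 1.684, -0.103], TCP at [0.156, 0.528, 0.206] pointing down, gripper open.
Joint ranges: [-3.1, 3.1], [-0.76, 2.03], [0.27, 2.55], [-1.08, 4.22], [0.17, 2.65], [-2.57, 2.57]. Speed limits (rad/s): [2.79, 2.79, 3.14, 3.14, 3.14, 3.14].

INTERFACE

Orientations are given as [roll, pitch, yaw] about the fixed x, y, z axes, in that order (R = Rz(yaw) Ry(pitch) Rx(roll)).
In Python, from bench import status, viewer, order, robot gives the robot as it stands. The module is installed in compiled form; this text tells all that it offers.
- The arm moves only by the tool move_arm, never from a script. Its argument "targets" is a list of rows, each a list of 3 entries, a list of its own where there are three numbers: the shift along the tool's x, y, z in mm, then the turn, a rotation vector about the tool's x, y, z in degrees, then the opening, from -1 (shut) to 1 (fully open). A call has 1 to 20 rows; each row is the pose to reach, as a shift and turn from the pose commanded when the call began, along the tool's axes at that moment; what a row does not reach only later rows make up. A row lasts 1/8 s, in which the tool goes at most 62.5 mm and 10.7 degrees, less where a joint would pass 70% of its speed; a pose out of reach is approached as far as the arm can. A call with a gripper value outside its range is refused whole. The fingers move at their own pace and stop on an object; the grip force is fixed at half the most. Time passes only in rows, so rows that repeat a pose let the fingers close. It gives the time, the measured TCP pose, the force and the opening at its end, in the units of the state.
- status.get_obs(): the state, without advancing time (a new reading comes with each control period).
- viewer.snapshot(name): name is "side" or "top" or "wrist"; returns the picture (400x640x3 uint8, red, green, blue); there is no depth.
- viewer.camera_model(name): a dict with "K" (3x3 intrinsics, pixels), "D" ([k1, k2, p1, p2, k3] as OpenCV has them; the pictures are not rectified), "xyz" and "attitude" of the camera in the world; the wrist camera has in their place "T_tool_cam" (4x4, takes a point from camera to tool coordinates, whose origin is the TCP and whose axes are the flange's). Camera axes: x right, y up, looking along -z (the intrinsics and any distortion apply to the point x, -y, -z); pixel columns grow to the right and rows downward; lengths in m; the calibration is good to about 2 mm. A picture is of the moment at which its call begins: read the wrist's pose just before it. camera_model takes no time and is no camera call.
- order.close_job(): hands the job in, once; it reports no verdict.
The state is a dict: "time": time; "joint_positions": joint angles; "qvel": joint speeds; "joint_torque": joint torques, N m; "tool_pos": TCP position; "ee_rot": TCP orientation; "wrist_force": force on the tool from outside, world axes, zero at the start; "wrist_torque": the same for the moment, N m; "width": finger opening in m.
Only numpy, scipy, OpenCV 4.12 (cv2) and the standard library are available. Lean on these libraries where they do the work, as an engineer would, in place of code of your own. Each camera call takes 0.05 s, during which the arm holds its last target. There are 200 camera calls.

## Working session

There is one attempt and no reset: what is moved stays moved. The work goes in short steps, Python scripts to look and compute and a tool call to move; the robot and the scene stay as the last step left them, time stands still between calls to the robot, and variables do not carry over. Pictures are saved under pics/ and viewed, about 8 in all and at most 12, crops included, and the job is handed in when it is done.

Besides the shell and the picture viewer there is one more tool, called as a command line: name --argument value ..., lists and objects as JSON in quotes. move_arm: Moves the arm, as the interface text tells. Its arguments: {"type":"object","properties":{"targets":{"type":"array"}},"required":["targets"]}

```bash
mkdir -p pics; cat > h.py <<'E'
import numpy as np, cv2
from scipy.spatial.transform import Rotation as R
from bench import status, viewer, order, robot
def campose(name,obs=None):
    m=viewer.camera_model(name)
    if "T_tool_cam" in m:
        o=obs or status.get_obs(); T=np.eye(4); T[:3,:3]=R.from_euler('xyz',o["ee_rot"]).as_matrix(); T[:3,3]=o["tool_pos"]
        T=T@np.array(m["T_tool_cam"])
    else:
        T=np.eye(4); a=np.array(m["attitude"]); T[:3,:3]=a if a.shape==(3,3) else R.from_euler('xyz',a).as_matrix(); T[:3,3]=m["xyz"]
    return np.array(m["K"]),np.array(m["D"]),T
def proj(c,P):
    K,D,T=c; p=(np.atleast_2d(P)-T[:3,3])@T[:3,:3]*[1,-1,-1]
    return cv2.projectPoints(p,np.zeros(3),np.zeros(3),K,D)[0][:,0]
def atz(c,uv,z):
    K,D,T=c; n=cv2.undistortPoints(np.array(uv,float).reshape(-1,1,2),K,D)[:,0]
    d=np.c_[n[:,0],-n[:,1],-np.ones(len(n))]@T[:3,:3].T
    return T[:3,3]+d*((z-T[2,3])/d[:,2])[:,None]
E
python3 - <<'E'
from h import *
o=status.get_obs(); print(o, robot.grasp_offset)
for n in ("top","side","wrist"):
    im=viewer.snapshot(n); cv2.imwrite(f"pics/{n}0.png",im[...,::-1]); print(n,viewer.camera_model(n))
E
```

```text
{'time': 0.0, 'joint_positions': array([ 1.18091226e+00,  8.79311924e-02,  1.37223181e+00,  4.73762543e-06,
        1.68361277e+00, -1.03052271e-01]), 'qvel': array([ 0.00077341, -0.00050077,  0.0006064 , -0.00066298, -0.00062116,
       -0.00041516]), 'joint_torque': array([ 1.28028954e-03, -3.40170801e+01, -3.02432299e+01,  7.20693218e-02,
        3.27658828e-02, -1.26853652e-04]), 'tool_pos': array([0.15537085, 0.5270253 , 0.20432859]), 'ee_rot': array([-3.13942160e+00, -2.29261235e-04,  2.85476114e+00]), 'wrist_force': array([0.30247721, 0.31097719, 0.72175467]), 'wrist_torque': array([-0.01196797, -0.02308875, -0.04470137]), 'width': 0.09413556621464964} 0.0188
top {'K': array([[406.22285553,   0.        , 322.15378163],
       [  0.        , 406.22285553, 192.01698643],
       [  0.        ,   0.        ,   1.        ]]), 'D': array([-0.10217107,  0.        ,  0.        ,  0.        ,  0.        ]), 'xyz': array([0.27554077, 0.01631751, 1.27435759]), 'attitude': array([ 0.20272583, -0.00254283, -1.56762842])}
side {'K': array([[424.46305819,   0.        , 314.6739527 ],
       
[... 187 characters left out ...]
y([ 0.27354379, -0.6143657 ,  0.815399  ]), 'attitude': array([ 0.75633702,  0.00538623, -0.37779164])}
wrist {'K': array([[330.63450497,   0.        , 323.95160928],
       [  0.        , 330.63450497, 197.42153873],
       [  0.        ,   0.        ,   1.        ]]), 'D': array([-0.0494912,  0.       ,  0.       ,  0.       ,  0.       ]), 'T_tool_cam': array([[-4.79256890e-04,  9.67624454e-01,  2.52393913e-01,
         7.28006992e-02],
       [ 9.99999336e-01,  7.28181679e-04, -8.92849690e-04,
         9.47033787e-05],
       [-1.04773182e-03,  2.52393317e-01, -9.67624160e-01,
        -1.79527815e-01],
       [ 0.00000000e+00,  0.00000000e+00,  0.00000000e+00,
         1.00000000e+00]])}
```

View pics/top0.png

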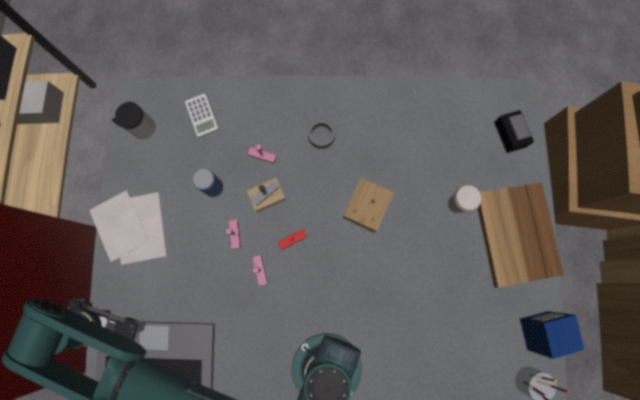

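View pics/side0.png

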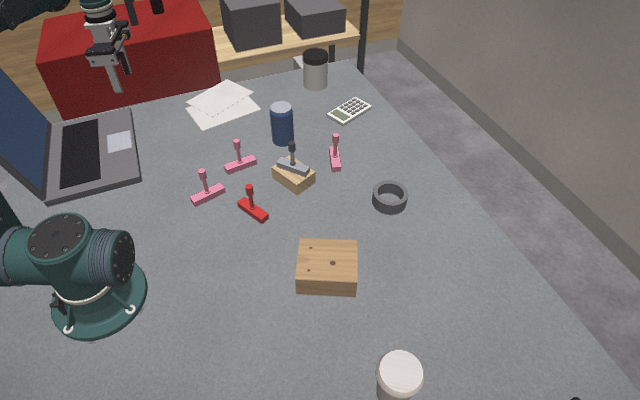

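The top view shows the gauge on its stand at about (265,190), with the can at (207,182), the tape at (321,135), the block at (368,205) and the coffee cup at (467,198). The side view shows the dark knob at about (292,147) and the wide hole at about (333,263). Next I'll zoom in on both.

```bash
python3 - <<'E'
from h import *
t=cv2.imread("pics/top0.png");s=cv2.imread("pics/side0.png")
f=lambda im,x,y,w,h,k:cv2.resize(im[y:y+h,x:x+w],None,fx=k,fy=k,interpolation=cv2.INTER_CUBIC)
a=np.hstack([f(t,240,170,66,50,6),f(t,335,170,66,50,6)]);b=np.hstack([f(s,260,132,66,66,4.5),f(s,290,230,80,66,4.5)])
b=cv2.resize(b,(a.shape[1],int(b.shape[0]*a.shape[1]/b.shape[1])));print(a.shape,b.shape)
cv2.imwrite("pics/crop1.png",np.vstack([a,b])[:600])
c=campose("top");print(atz(c,[(265,187)],.12),atz(c,[(374,201)],.06),atz(c,[(266,194)],.04))
c=campose("side");print(atz(c,[(292,147)],.12),atz(c,[(333,263)],.06))
E
```

```text
(300, 792, 3) (358, 792, 3)
[[0.52713468 0.18069234 0.12      ]] [[ 0.49782453 -0.14390318  0.06      ]] [[0.52234453 0.18826462 0.04      ]]
[[0.52478842 0.18547429 0.12      ]] [[ 0.49879904 -0.14216867  0.06      ]]
```

View pics/crop1.png

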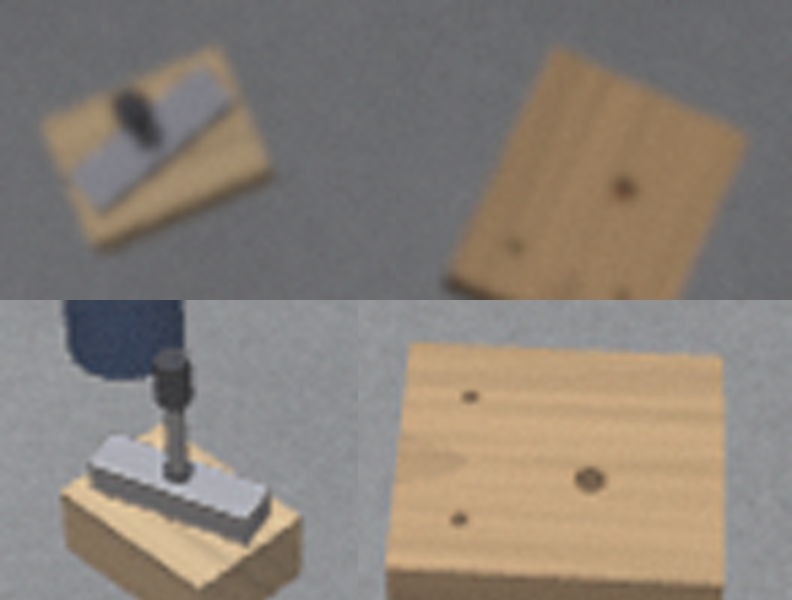

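The crops confirm it: the dark knob is the gauge, and the block's wide hole is near (0.498,-0.143). I'll hover near the knob at constant tool yaw and refine with the wrist camera.

```bash
cat >> h.py <<'E'
def shift(goal):
    o=status.get_obs(); M=R.from_euler('xyz',o["ee_rot"]).as_matrix(); return 1000*M.T@(np.array(goal)-o["tool_pos"])
E
python3 -c "
from h import *
print(shift([.525,.184,.19]))"
```

```text
[-451.55380048 -224.54341928   14.89290921]
```

move_arm --targets '[[[-45,-22,1],[0,0,0],1],[[-90,-45,3],[0,0,0],1],[[-135,-67,4],[0,0,0],1],[[-180,-90,6],[0,0,0],1],[[-226,-112,7],[0,0,0],1],[[-271,-135,9],[0,0,0],1],[[-316,-157,10],[0,0,0],1],[[-361,-180,12],[0,0,0],1],[[-406,-202,13],[0,0,0],1],[[-451,-224,14],[0,0,0],1],[[-451,-224,14],[0,0,0],1],[[-451,-224,14],[0,0,0],1],[[-451,-224,14],[0,0,0],1]]'

```text
time: 1.78
tool_pos: [0.524, 0.1861, 0.1916]
ee_rot: [3.141, -0.0, 2.856]
wrist_force: [-1.0, 0.9, -0.2]
width: 0.0944
```

```bash
python3 - <<'E'
from h import *
o=status.get_obs(); im=viewer.snapshot("wrist"); cv2.imwrite("pics/w1.png",im[...,::-1])
print(o["time"],o["tool_pos"],o["ee_rot"],o["joint_positions"])
np.save("o1.npy",o,allow_pickle=True)
c=campose("wrist",o); print(proj(c,[[.526,.183,.134],[.526,.183,.06]]))
E
```

```text
1.775 [0.52399058 0.18612299 0.19159214] [ 3.14123021e+00 -2.45767197e-04  2.85644224e+00] [ 2.39062226e-01  1.03793497e-01  1.38013139e+00  4.38441760e-04
  1.65769911e+00 -1.04654560e+00]
[[320.28117061 215.1492359 ]
 [320.99407202 191.91424566]]
```

View pics/w1.png

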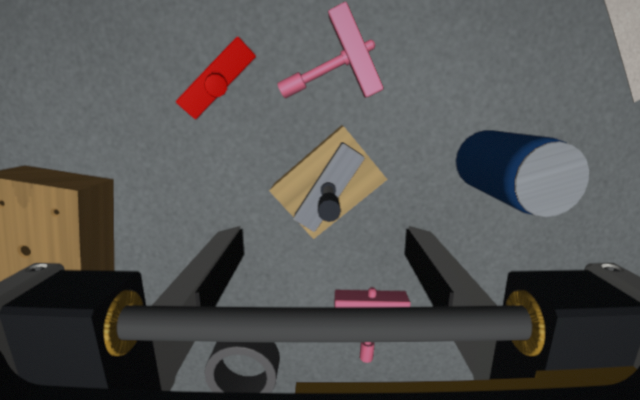

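```bash
python3 - <<'E'
from h import *
im=cv2.imread("pics/w1.png"); o=np.load("o1.npy",allow_pickle=True).item()
c=campose("wrist",o)
cr=cv2.resize(im[120:245,262:395],None,fx=6,fy=6,interpolation=cv2.INTER_CUBIC)[:600]
cv2.imwrite("pics/w1c.png",cr)
for uv in [(330,208)]: print(atz(c,[uv],.134),atz(c,[(328,189)],.06))
# top knob dark blob
for n,(x,y,w,h) in {"top":(250,175,30,25),"side":(280,135,25,25)}.items():
    g=cv2.imread(f"pics/{n}0.png",0)[y:y+h,x:x+w]; q=np.argwhere(g<70); print(n,len(q),q.min(0)+[y,x],q.max(0)+[y,x],q.mean(0)[::-1]+[x,y],
      atz(campose(n),[q.mean(0)[::-1]+[x,y]],.121))
E
```

```text
[[0.52267973 0.19156281 0.134     ]] [[0.52513147 0.19031595 0.06      ]]
top 23 [187 260] [193 265] [262.47826087 189.47826087] [[0.51951735 0.18767573 0.121     ]]
side 160 [135 280] [151 294] [286.95    141.44375] [[0.51979526 0.21029216 0.121     ]]
```

View pics/w1c.png

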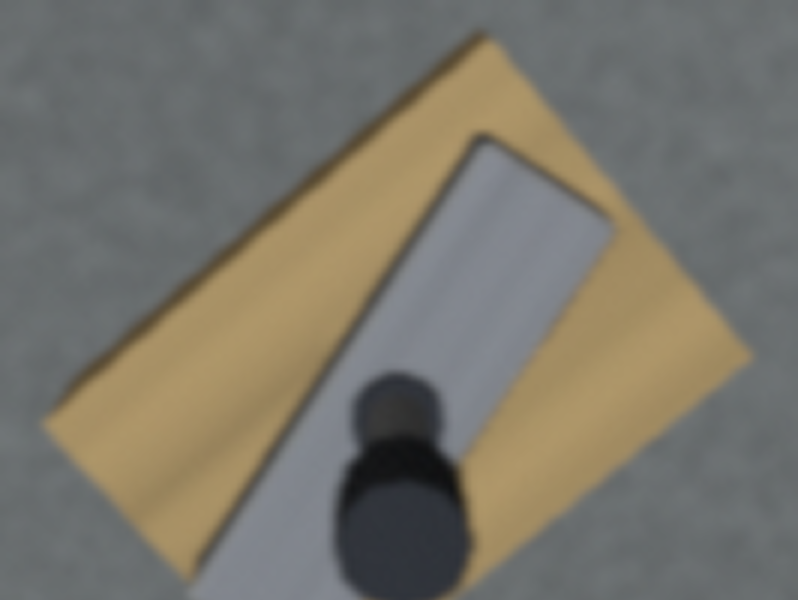

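The wrist crop shows the knob's top centre at (329,210), with the collar on the bar at (328.5,189.5). That puts the gauge at about (0.522,0.190). I'll view the hole from the same height, so any camera bias cancels in the difference.

move_arm --targets '[[[-10,-46,0],[0,0,0],1],[[-20,-92,0],[0,0,0],1],[[-30,-138,0],[0,0,0],1],[[-39,-184,0],[0,0,0],1],[[-49,-230,0],[0,0,0],1],[[-58,-276,0],[0,0,0],1],[[-68,-323,0],[0,0,0],1],[[-68,-323,0],[0,0,0],1],[[-68,-323,0],[0,0,0],1],[[-68,-323,0],[0,0,0],1]]'

```text
time: 3.08
tool_pos: [0.4989, -0.1424, 0.1917]
ee_rot: [3.141, 0.0, 2.857]
wrist_force: [0.8, -1.0, -0.4]
width: 0.0941
```

```bash
python3 - <<'E'
from h import *
P=[];
for i in range(4):
    o=status.get_obs(); P.append(np.r_[o["tool_pos"],o["ee_rot"]]); im=viewer.snapshot("wrist")
cv2.imwrite("pics/w2.png",im[...,::-1]); print(np.array(P),o["joint_positions"])
np.save("o2.npy",o,allow_pickle=True)
c=campose("wrist",o); u=proj(c,[[.498,-.143,.06]])[0]; print(u)
x,y=int(u[0])-65,int(u[1])-50; print(x,y)
cv2.imwrite("pics/w2c.png",cv2.resize(im[y:y+100,x:x+130,::-1],None,fx=6,fy=6,interpolation=cv2.INTER_CUBIC))
E
```

```text
[[ 4.98852169e-01 -1.42409356e-01  1.91653263e-01  3.14118038e+00
   2.89171225e-04  2.85708008e+00]
 [ 4.98871149e-01 -1.42461147e-01  1.91636195e-01  3.14124240e+00
   2.74869241e-04  2.85715218e+00]
 [ 4.98866098e-01 -1.42601089e-01  1.91606648e-01  3.14134149e+00
   2.48359408e-04  2.85701273e+00]
 [ 4.98852962e-01 -1.42793989e-01  1.91586439e-01  3.14141223e+00
   1.95401079e-04  2.85675917e+00]] [-3.88222593e-01  2.07959405e-02  1.46771905e+00  2.00298691e-04
  1.65290193e+00 -1.67416901e+00]
[323.07414475 188.26475574]
258 138
```

View pics/w2c.png

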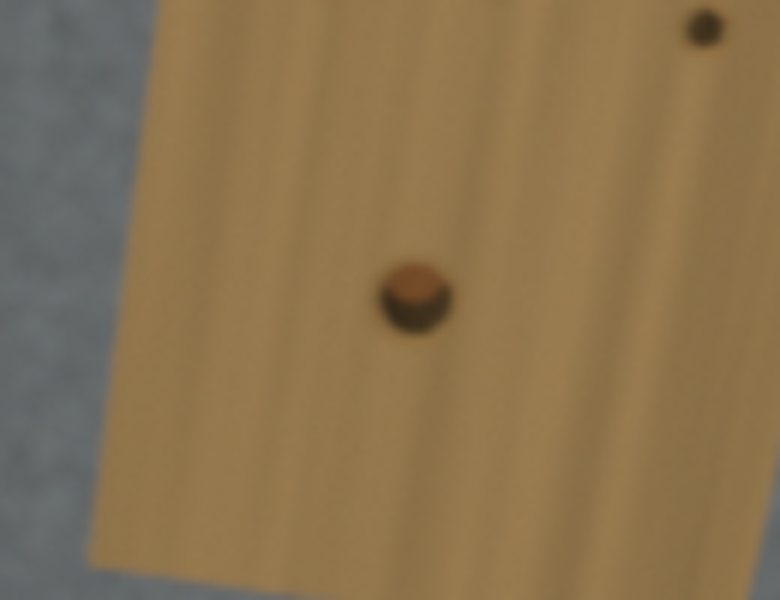

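The hole's centre in this crop is (416,298), which is full-frame (327.3,187.7).

```bash
python3 - <<'E'
from h import *
for f,px,z in (("o1",(328.5,189.5),.062),("o1",(329.3,210),.134),("o2",(327.3,187.7),.06)):
    o=np.load(f+".npy",allow_pickle=True).item(); p=atz(campose("wrist",o),[px],z)[0]; M=R.from_euler('xyz',o["ee_rot"]).as_matrix()
    print(f,p,1000*M.T@(p-o["tool_pos"]))
print(atz(campose("top"),[(335+623/6,170+188/6)],.06),atz(campose("side"),[(290+(590-358)/5.42,230+(480-300)/5.42)],.06))
print(shift([.522,.189,.15]))
E
```

```text
o1 [0.52528409 0.19074397 0.062     ] [2.67625979e-02 4.75128133e+00 1.29593876e+02]
o1 [0.52403109 0.19062732 0.134     ] [ 1.21404359  4.31296834 57.59400213]
o2 [ 0.49861236 -0.13892905  0.06      ] [  1.34265887   3.61786856 131.58683411]
[[ 0.49731821 -0.34383285  0.06      ]] [[ 0.49819561 -0.14251139  0.06      ]]
[ 71.16221693 325.12047344  41.57292406]
```

The gauge-to-hole displacement agrees across the cameras: y differs by 0.328 to 0.330 m. Next I'll go back over the knob, then descend.

move_arm --targets '[[[10,46,0],[0,0,0],1],[[20,92,0],[0,0,0],1],[[30,139,0],[0,0,0],1],[[40,185,0],[0,0,0],1],[[50,231,0],[0,0,0],1],[[60,278,0],[0,0,0],1],[[69,325,0],[0,0,0],1],[[69,325,0],[0,0,0],1],[[69,325,15],[0,0,0],1],[[69,325,30],[0,0,0],1],[[69,325,45],[0,0,0],1],[[69,325,60],[0,0,0],1],[[69,325,75],[0,0,0],1],[[69,325,85],[0,0,0],1],[[69,325,89],[0,0,0],1],[[69,325,89],[0,0,0],1],[[69,325,89],[0,0,0],1]]'

```text
time: 5.4
tool_pos: [0.5249, 0.1875, 0.1032]
ee_rot: [3.141, 0.001, 2.855]
wrist_force: [0.3, -0.9, 0.6]
width: 0.0939
```

```bash
python3 - <<'E'
from h import *
o=status.get_obs(); np.save("o3.npy",o,allow_pickle=True); im=viewer.snapshot("wrist"); cv2.imwrite("pics/w3.png",im[...,::-1])
print(o["tool_pos"],o["ee_rot"])
print(proj(campose("wrist",o),[[.5241,.1885,.134],[.5241,.1885,.06]]))
E
```

```text
[0.52488592 0.18750322 0.10320842] [3.14081122e+00 1.21936973e-03 2.85491477e+00]
[[325.05395874 262.46126475]
 [324.52603332 216.06111018]]
```

View pics/w3.png

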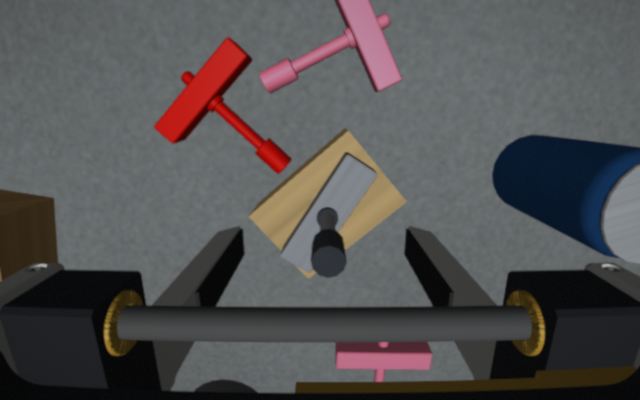

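The knob top is at (329,259), between the fingers (midline at about 324.5). I'll shift 2 mm in y and close.

move_arm --targets '[[[0,2,0],[0,0,0],1],[[0,2,0],[0,0,0],0.2],[[0,2,0],[0,0,0],-0.3],[[0,2,0],[0,0,0],-1],[[0,2,0],[0,0,0],-1],[[0,2,0],[0,0,0],-1],[[0,2,0],[0,0,0],-1],[[0,2,0],[0,0,0],-1],[[0,2,0],[0,0,0],-1],[[0,2,0],[0,0,0],-1]]'

```text
time: 6.7
tool_pos: [0.5251, 0.1894, 0.1025]
ee_rot: [3.141, 0.0, 2.855]
wrist_force: [0.4, 0.3, -0.6]
width: 0.0175
```

move_arm --targets '[[[0,0,-3],[0,0,0],-1],[[0,0,-8],[0,0,0],-1],[[0,0,-15],[0,0,0],-1],[[0,0,-25],[0,0,0],-1],[[0,0,-40],[0,0,0],-1],[[0,0,-55],[0,0,0],-1],[[0,0,-65],[0,0,0],-1],[[0,0,-70],[0,0,0],-1],[[0,0,-70],[0,0,0],-1],[[0,0,-70],[0,0,0],-1]]'

```text
time: 7.95
tool_pos: [0.5246, 0.1892, 0.1717]
ee_rot: [-3.141, -0.001, 2.855]
wrist_force: [0.2, 0.5, -4.0]
width: 0.0174
```

move_arm --targets '[[[-5,-23,0],[0,0,0],-1],[[-11,-54,0],[0,0,0],-1],[[-18,-85,0],[0,0,0],-1],[[-25,-119,0],[0,0,0],-1],[[-32,-153,0],[0,0,0],-1],[[-39,-187,0],[0,0,0],-1],[[-46,-221,0],[0,0,0],-1],[[-53,-252,0],[0,0,0],-1],[[-59,-280,0],[0,0,0],-1],[[-64,-305,0],[0,0,0],-1],[[-68,-319,0],[0,0,0],-1],[[-68,-323,0],[0,0,0],-1],[[-68,-323,0],[0,0,0],-1],[[-68,-323,0],[0,0,0],-1],[[-68,-323,0],[0,0,0],-1],[[-68,-323,0],[0,0,0],-1]]'

```text
time: 9.95
tool_pos: [0.4989, -0.1394, 0.1725]
ee_rot: [3.141, 0.0, 2.855]
wrist_force: [-0.1, 0.5, -4.3]
width: 0.0172
```

```bash
python3 - <<'E'
from h import *
o=status.get_obs(); np.save("o4.npy",o,allow_pickle=True); w=viewer.snapshot("wrist")[...,::-1]; s=viewer.snapshot("side")[...,::-1]
print(o["time"],o["tool_pos"],o["ee_rot"],o["wrist_force"],o["wrist_torque"],o["width"])
a=cv2.resize(s[170:300,260:390],(600,600),interpolation=cv2.INTER_CUBIC)
b=cv2.resize(w[100:300,290:357],(200,600),interpolation=cv2.INTER_CUBIC)
cv2.imwrite("pics/w4.png",np.hstack([a,b]))
p=o["tool_pos"]; print("side tip,hole",proj(campose("side"),[[.499,-.1402,p[2]+.019-.093],[.499,-.1402,.06]]),"wrist",proj(campose("wrist",o),[[.499,-.1402,.06],[p[0],p[1],p[2]+.032]]))
E
```

```text
9.95 [ 0.49890423 -0.1393911   0.17250325] [3.14146977e+00 5.68517518e-05 2.85547077e+00] [-0.10669548  0.45371578 -4.27906172] [ 0.00135123 -0.00048336 -0.01386941] 0.017199185921695264
side tip,hole [[333.20725409 251.61957004]
 [332.72303336 262.26523441]] wrist [[322.7118124  194.17141287]
 [323.51990832 265.42652567]]
```

View pics/w4.png

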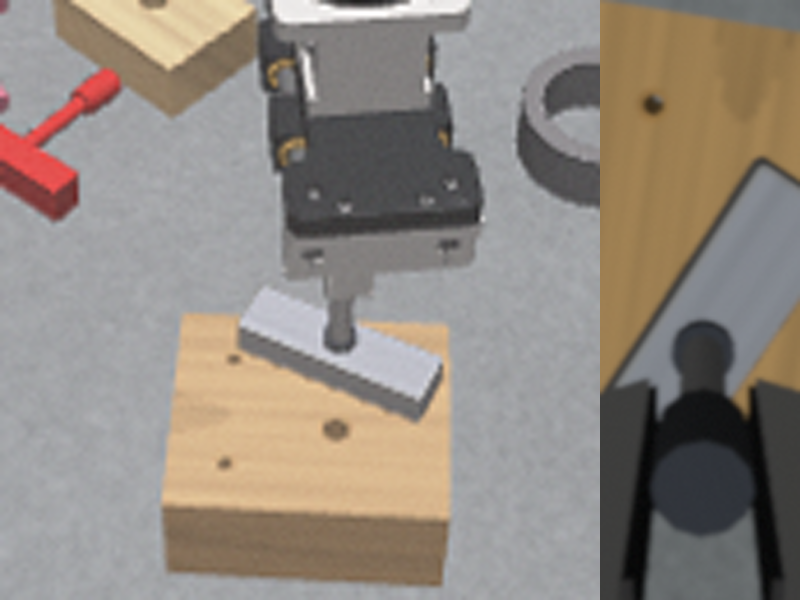

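The side view shows the gauge held upright above the block, with the wide hole at about (332.6,263) and the collar at about (333.7,243). The wrist view shows the collar at (324.5,216.7) and the knob top at (324.2,262.3). The red look-alike has toppled, but it was never near the gripper. Next I'll compute the remaining offset.

```bash
python3 - <<'E'
from h import *
def tool(f,px,z):
    o=np.load(f+".npy",allow_pickle=True).item(); p=atz(campose("wrist",o),[px],z)[0]; M=R.from_euler('xyz',o["ee_rot"]).as_matrix()
    print(f,p,1000*M.T@(p-o["tool_pos"]))
tool("o4",(324.5,216.7),.1725+.019-.093+.032)
tool("o4",(324.2,262.3),.1725+.032)
tool("o2",(327.3,187.7),.06)
print(atz(campose("side"),[(333.7,243)],.1305),atz(campose("side"),[(332.6,263)],.06))
print(shift([.499,-.1402,.1725]))
E
```

```text
o4 [ 0.49813537 -0.13845236  0.1305    ] [ 1.00494108  0.6784171  42.00328136]
o4 [ 0.497398  -0.1386013  0.2045   ] [  1.66608822   0.33652117 -31.99679891]
o2 [ 0.49861195 -0.13892847  0.06      ] [  1.34321658   3.61830485 131.58683408]
[[ 0.4983529  -0.14204081  0.1305    ]] [[ 0.49800412 -0.14184862  0.06      ]]
[-0.28857508 -0.55306485  0.00439187]
```

The collar and hole agree to within about 0.5 mm in both cameras. Now I'll descend to just above the mouth and then go in slowly.

move_arm --targets '[[[0,0,5],[0,0,0],-1],[[0,0,12],[0,0,0],-1],[[0,0,20],[0,0,0],-1],[[0,0,27],[0,0,0],-1],[[0,0,32],[0,0,0],-1],[[0,0,35],[0,0,0],-1],[[0,0,36],[0,0,0],-1],[[0,0,37],[0,0,0],-1],[[0,0,38],[0,0,0],-1],[[0,0,39],[0,0,0],-1],[[0,0,40],[0,0,0],-1],[[0,0,41],[0,0,0],-1],[[0,0,42],[0,0,0],-1],[[0,0,43],[0,0,0],-1],[[0,0,44],[0,0,0],-1],[[0,0,44],[0,0,0],-1]]'

```text
time: 12.05
tool_pos: [0.4988, -0.1397, 0.1283]
ee_rot: [3.141, -0.0, 2.855]
wrist_force: [0.6, 0.3, -3.9]
width: 0.0173
```

The tip is about 6 mm into the hole with no contact force. Continuing until the bar lands.

move_arm --targets '[[[0,0,1],[0,0,0],-1],[[0,0,2],[0,0,0],-1],[[0,0,3],[0,0,0],-1],[[0,0,4],[0,0,0],-1],[[0,0,5],[0,0,0],-1],[[0,0,6],[0,0,0],-1],[[0,0,7],[0,0,0],-1],[[0,0,8],[0,0,0],-1],[[0,0,8],[0,0,0],-1]]'

```text
time: 13.18
tool_pos: [0.499, -0.1398, 0.1203]
ee_rot: [3.141, 0.0, 2.855]
wrist_force: [-0.7, 0.7, 0.9]
width: 0.0175
```

The force went from -4 to +0.9 N, so the bar is resting on the block. I'll get a rough depth prior from the visible bottom disc in the earlier wrist picture.

```bash
python3 - <<'E'
from h import *
o=np.load("o2.npy",allow_pickle=True).item(); c=campose("wrist",o); im=cv2.imread("pics/w2.png")
h=atz(c,[(327.3,187.7)],.06)[0]; t=np.linspace(0,2*np.pi,60)
for D in (0,.024,.03,.036,.04,.044):
    q=proj(c,h+np.c_[.006*np.cos(t),.006*np.sin(t),0*t-D]); print(D,q[:,1].min(),q[:,1].max())
print(im[178:198,325:330].mean(1).astype(int).tolist())
E
```

```text
0 181.6117662169644 193.72932431102967
0.024 176.80997823991967 188.1494823919926
0.03 175.71023941933367 186.87043049591955
0.036 174.64680274141278 185.63320618259183
0.04 173.95713639707122 184.830627692475
0.044 173.28232262321646 184.04517664922034
[[77, 120, 149], [76, 119, 148], [71, 114, 145], [62, 104, 137], [48, 86, 123], [41, 76, 116], [40, 74, 115], [39, 74, 114], [39, 73, 113], [36, 67, 103], [31, 56, 79], [27, 48, 63], [27, 47, 60], [27, 47, 61], [31, 55, 71], [46, 79, 101], [63, 106, 136], [69, 113, 145], [73, 116, 146], [75, 117, 146]]
```

move_arm --targets '[[[0,0,1],[0,0,0],-1],[[0,0,2],[0,0,0],-1],[[0,0,3],[0,0,0],-1],[[0,0,4],[0,0,0],-1],[[0,0,5],[0,0,0],-1],[[0,0,6],[0,0,0],-1],[[0,0,7],[0,0,0],-1],[[0,0,7],[0,0,0],-1]]'

```text
time: 14.18
tool_pos: [0.4989, -0.1398, 0.1133]
ee_rot: [3.142, 0.0, 2.855]
wrist_force: [0.9, 0.6, 0.7]
width: 0.0173
```

The bottom's edge suggests a depth of about 26 mm; the tip is now at about 20.7 mm. From here I'll use short, gentle steps.

move_arm --targets '[[[0,0,1],[0,0,0],-1],[[0,0,2],[0,0,0],-1],[[0,0,2.5],[0,0,0],-1]]'

```text
time: 14.55
tool_pos: [0.4989, -0.1398, 0.1109]
ee_rot: [3.142, 0.0, 2.855]
wrist_force: [0.8, 0.2, 0.9]
width: 0.0172
```

move_arm --targets '[[[0,0,0.5],[0,0,0],-1],[[0,0,1],[0,0,0],-1]]'

```text
time: 14.8
tool_pos: [0.4989, -0.1398, 0.11]
ee_rot: [3.142, 0.0, 2.855]
wrist_force: [0.1, 1.1, 1.7]
width: 0.0175
```

move_arm --targets '[[[0,0,0.5],[0,0,0],-1],[[0,0,1],[0,0,0],-1]]'

```text
time: 15.05
tool_pos: [0.499, -0.1399, 0.1095]
ee_rot: [3.142, 0.001, 2.855]
wrist_force: [-0.2, 1.6, 4.3]
width: 0.0169
```

The force rose to 4.3 N and the tool is lagging its command by 0.5 mm, so this is probably the bottom. One small step to confirm.

move_arm --targets '[[[0,0,0.4],[0,0,0],-1],[[0,0,0.4],[0,0,0],-1],[[0,0,0.4],[0,0,0],-1]]'

```text
time: 15.42
tool_pos: [0.499, -0.1398, 0.1095]
ee_rot: [3.142, 0.001, 2.855]
wrist_force: [-1.3, 1.6, 5.5]
width: 0.0173
```

move_arm --targets '[[[0,0,0.5],[0,0,0],-1],[[0,0,1],[0,0,0],-1],[[0,0,1],[0,0,0],-1]]'

```text
time: 15.8
tool_pos: [0.4991, -0.1398, 0.1093]
ee_rot: [3.142, 0.001, 2.855]
wrist_force: [-2.1, 2.4, 8.3]
width: 0.0175
```

Firm stop: the tool doesn't move while the force rises to 8.3 N, at a depth of about 24.6 mm. I'll release while lightly pressing, then check and retreat straight up.

move_arm --targets '[[[0,0,0],[0,0,0],-0.4],[[0,0,0],[0,0,0],-0.2],[[0,0,0],[0,0,0],0],[[0,0,0],[0,0,0],0],[[0,0,0],[0,0,0],0]]'

```text
time: 16.42
tool_pos: [0.4988, -0.1398, 0.1074]
ee_rot: [3.142, -0.0, 2.855]
wrist_force: [0.2, -0.5, -0.0]
width: 0.0469
```

move_arm --targets '[[[0,0,-5],[0,0,0],0],[[0,0,-20],[0,0,0],0],[[0,0,-45],[0,0,0],0],[[0,0,-70],[0,0,0],0],[[0,0,-90],[0,0,0],0],[[0,0,-90],[0,0,0],0],[[0,0,-90],[0,0,0],0]]'

```text
time: 17.3
tool_pos: [0.4986, -0.1397, 0.1973]
ee_rot: [3.141, -0.0, 2.855]
wrist_force: [0.7, -0.4, 1.1]
width: 0.0467
```

```bash
python3 - <<'E'
from h import *
o=status.get_obs(); np.save("o5.npy",o,allow_pickle=True); w=viewer.snapshot("wrist")[...,::-1]; s=viewer.snapshot("side")[...,::-1]
print(o["time"],o["tool_pos"],o["wrist_force"],o["width"])
a=cv2.resize(s[190:310,270:380],(412,450),interpolation=cv2.INTER_CUBIC)
b=cv2.resize(w[130:280,265:385],(360,450),interpolation=cv2.INTER_CUBIC)
cv2.imwrite("pics/w5.png",np.hstack([a,b]))
z=.06-.0246
for n,c in (("side",campose("side")),("wrist",campose("wrist",o))):
  print(n,proj(c,[[.4985,-.1405,z+.106],[.4985,-.1405,z+.08],[.4985,-.1405,.08]]))
E
```

```text
17.3 [ 0.49864407 -0.13971495  0.19729373] [ 0.65583352 -0.39972816  1.09188651] 0.046749718621060615
side [[333.61272917 239.09600275]
 [333.26299195 246.90814278]
 [332.8094521  257.00157088]]
wrist [[322.4660498  212.3639743 ]
 [322.56751629 202.99593712]
 [322.67894441 192.71935087]]
```

View pics/w5.png

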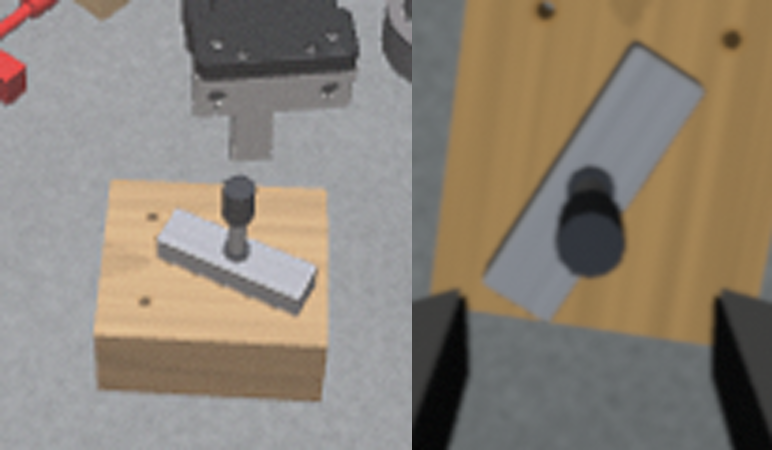

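The side view puts the collar at (332.9,256.1) against a predicted (332.8,257.0). The knob top is at (334.0,239.3) against a predicted (333.6,239.1). The bar looks flat, the rod upright, and the gripper is clear, so I'm handing in.

```bash
python3 -c "
from h import *
print(order.close_job())"
```

```text
the job is handed in; nothing more can be done
None
```

I lifted the gauge off its stand by the knob, set its bar on the maple block with the rod in the wide hole, and pushed the rod down until it stopped firmly. **The hole measures about 24.5 mm deep**, give or take 1–2 mm. I then released the knob, backed the arm straight up and handed the job in at about 17.5 s of the 51 s allowed.

- **Touching the bottom:** the push force rose from about 1 N while the rod was sliding to 8.3 N. The tool hardly moved as the force rose, and the force stayed well under the 28 N limit. An earlier wrist picture of the hole's bottom also suggested about 24–28 mm.
- **Final position:** in the last side and wrist pictures the gauge stands upright with its bar flat. In the side picture the collar and knob are within about 1 pixel of where they should be for this depth.
- **Not checked directly:** I couldn't measure the contact force between rod and bottom after letting go. I expect it to hold, because I released while still pressing and both the rubbing and the rod's own weight keep it down.
- **Disagreements:** wrist-camera positions differed from the other cameras by up to about 5 mm in y. I used only differences between positions, which agreed to about 1 to 2 mm.
- **Bystanders:** the gripper never went near the tape, can or coffee cup. The red look-alike, and apparently a pink one, had toppled in later pictures. I don't think the arm touched them, and they probably fell over by themselves.

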